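# Take the spent cartridge out of a bayonet-capped bench filter

## Robot

A 6-joint arm with a two-finger parallel gripper is mounted at the origin on the work surface. World frame = base frame: x ahead of the robot, y to its left, z up, the work surface at z = 0. Lengths are in mm, angles in rad, forces in N, time in s.
With the tool pointing down it reaches from about 300 to 775 mm from the base axis. Payload 14.6 kg.
Tool frame: the origin (TCP) lies on the centre line of the jaws, within the pads' length; the fingertips stand 19 mm ahead of it and the grasp point (between the pads) is the TCP (bot.tip_reach is the distance from the TCP to the fingertips, in mm); z points along the fingers, y is the line along which they close (so a half turn about z gives the same grasp; the last joint's range is limited). The gripper opens to 85 mm and grips with 20 to 120 N. Pads are 22 mm wide; open, the fingers measure 114 mm over their backs; the gripper's body (76 mm by 85 mm) begins 54 mm behind the grasp point. The pads swing forward as they close: fully open they stand 13 mm farther back than shut.
Start: joints at [-1.34, 0.3, 1.521, -0, 1.321, -0.067], TCP at [161.373, -525.784, 250.281] pointing down, gripper open.
Joint ranges: [-3.03, 3.03], [-0.79, 2.21], [0.23, 2.52], [-1.04, 4.18], [0, 3.07], [-2.55, 2.55]. Speed limits (rad/s): [2.22, 2.22, 2.57, 3.14, 3.14, 3.14].

## Interface

Orientations are given as a unit quaternion [w, x, y, z].
In Python, from rig import bot gives the robot as it stands. Calls block until the motion is done:
- bot.move_to(position, orientation): joint-space move of the TCP to a pose.
- bot.servo_line(position, attitude=None, speed=150, until_force=None): straight line of the TCP; attitude=None keeps the orientation; speed is the mean speed in mm/s. With until_force (N) it stops when the force on the tool has changed by that much, and returns True; else False.
- bot.move_joints(angles): joint-space move.
- bot.move_gripper(opening, grip_force=None): finger opening in mm; grip_force is the grip in N (None keeps the last); returns when the fingers have stopped.
- bot.dwell(seconds).
- bot.ik(position, orientation): joint angles nearest the present ones, or None.
- bot.read_state(): the state.
- bot.read_camera(name): name is "scene" or "top" or "wrist"; returns a dict with "image" (480x640x3 uint8, blue, green, red), "depth" (480x640 float32, mm along the optical axis (not along the pixel's ray), 0 where there is no reading), "fovy" (degrees; the focal length in pixels is half the picture's height over the tangent of half this angle, whatever the lens; pixels are square), "cx", "cy" (the principal point, pixels), "k1" (the pictures are not rectified: a ray, as slopes to the right and down, at radius r is drawn at 1 + k1 r^2 times it, then the intrinsics apply), "eye" and "attitude" of the camera in the world; the wrist camera has in their place "mount" (4x4, takes a point from camera to tool coordinates, whose origin is the TCP and whose axes are the flange's). Camera axes: x right, y down, z forward; pixel columns grow to the right and rows downward; lengths in mm; the calibration is good to about 2 mm. A picture is of the moment at which its call begins: read the wrist's pose just before it.
A pose or a line that the arm cannot do raises bot.MotionError and nothing moves.
- bot.finish_job(): hands the job in; it is judged then, once.
The state is a dict: "clock": time; "joint_positions": joint angles; "qvel": joint speeds; "effort": joint torques, N m; "ee_pos": TCP position; "tool_rot": TCP orientation; "ft_force": force on the tool from outside, world axes, zero at the start; "moment": the same for the moment, N m; "grip_width": finger opening in mm; "grip_force": force on a finger pad.
Only numpy, scipy, OpenCV 4.12 (cv2) and the standard library are available. Lean on these libraries where they do the work, as an engineer would, in place of code of your own. Each camera call takes 0.05 s, during which the arm holds its last target. There are 200 camera calls.

## Task

Open the blue bench filter unit: press its black cap down against the spring, twist it a quarter turn anticlockwise to free it from its lugs, lift it off and stand it, bar upwards, wholly on the cork mat. Then lift the spent yellow-knobbed cartridge out of the unit and stand it upright on the floor of the grey tray. Set both down without dropping them, and leave the other things on the bench where they are.

Things in the scene. Friction and masses are not known exactly. Their poses are not given: they have to be found in the camera images.
- unit: Blue filter unit, fixed: a box 200 (its x) x 170 (its y) x 80 mm high with a round aluminium neck (outer diameter 65, bore 58 mm) rising from the middle of its deck to 127 mm, two lugs on it along x to 81 mm across. Red marks on the deck along its x axis: the cap's bar points there when locked; green marks along y: there when freed. Origin: centre of the underside; z up.
- cap: Loose black cap, an upside-down cup 92 mm in diameter and 61.5 mm high, 0.13 kg, with an orange bar across its top, 64 mm long (cap's x), 14 thick (cap's y), 28 high (61.5 to 89.5 mm above the origin). Origin: centre of the open lower rim; z up. Locked, the rim is 11 mm above the unit's deck (91 mm above the unit's origin), cap's x along unit's x. Raise it 75 mm to clear everything.
- cap_bar (a point): Middle of the cap's orange bar, on the cap's axis, 75.5 mm above the cap's origin. Notches 6 mm deep hold the locked cap: it turns only while pressed down by more than 6 mm (8 to 9 is good; at 11 the rim meets the deck), anticlockwise seen from above. It is free from 70 degrees of turn (80 to 90 is good); a stop ends the turn at about 100.
- spring_plate (a joint): Spring plate under the cartridge, inside the unit: 0 when the cap is locked, negative when pressed down, +0.006 m (its upper stop) when the cap is free. Through the cartridge it pushes the cap up with about 8 N when locked, 0.45 N more for each mm pressed; a freed cap rises about 6 mm.
- spent: Spent cartridge, hidden under the cap at first: grey-brown pleated cylinder, diameter 53, 55 mm high, with a round yellow knob on top, diameter 26, 24 mm high (79 in all), 0.09 kg. Stands loosely in the neck on the spring plate; with the cap off its foot is 75 mm above the unit's origin and the whole knob stands above the neck. Raise it 60 mm to leave the neck. Origin: centre of its foot; z up.
- mat: Square cork mat, 180 x 180 x 6 mm, fixed. Origin: centre of its underside; sides along its x and y.
- tray: Open square grey tray, 170 x 170 mm outside, walls 4 mm thick and 40 mm high, floor 4 mm thick, fixed. Origin: centre of the underside.
- fresh: Bystander: fresh cartridge, white with a green knob, same size as the spent one, standing on the bench. Origin: centre of its foot.
- torch: Bystander: black torch lying down, 140 mm long. Origin: under its middle.
- dust_brush: Bystander: wooden dusting brush, 210 mm long, lying. Origin: on the bench under its head.
- paintbrush: Bystander: paintbrush lying down, 180 mm long.
- spatula: Bystander: spatula lying down, 170 mm long.
- solvent: Bystander: amber bottle, 60 mm diameter, 130 mm high. Origin: centre of its foot.
- pigment: Bystander: glass jar, 60 mm diameter, 70 mm high. Origin: centre of its foot.
Things that resemble listed ones, but are neither listed nor needed, are in the scene too. What is shaped like the cap but purple or red is not meant.

How it is judged:
By the outcome, as a careful person would: the job done as asked, in the order asked, and still so for the second after the job is handed in, with the robot touching nothing.
It also fails if it takes over 64 s, if anything falls off the work surface, if the arm or the gripper's body presses on something with over 40 N, if the wrist force passes 120 N, or if a joint passes its speed limit or range.

## Working session

There is one attempt and no reset: what is moved stays moved. The work goes in short steps, each a Python script; the robot and the scene stay as the last script left them, time stands still between calls to the robot, and variables do not carry over. Pictures are saved under pics/ and viewed, at most 10 in all, crops included, and the job is handed in when it is done.

```bash
ls; mkdir -p pics; python3 - <<'E'
from rig import bot
import cv2,pickle
for n in ("scene","top"):
    c=bot.read_camera(n); cv2.imwrite(f"pics/{n}0.png",c["image"]); pickle.dump(c,open(n+".pkl","wb"))
    print({k:v for k,v in c.items() if k not in("image","depth")})
print(bot.read_state())
E
```

```text
pics
{'fovy': 44.94771856978475, 'cx': 318.08708929437154, 'cy': 232.35572273074465, 'k1': 0.020769717164165747, 'eye': array([1546.82536286, -320.62342221, 1206.02288057]), 'attitude': array([-0.30381534,  0.75661719,  0.53402008, -0.22371683])}
{'fovy': 43.84375303650592, 'cx': 312.8303767225162, 'cy': 236.07784020976374, 'k1': -0.18134354034658734, 'eye': array([ 365.34598824,   14.09556376, 1604.21059714]), 'attitude': array([-0.04617301,  0.70794171, -0.70356898,  0.04095456])}
{'clock': 0.1, 'joint_positions': array([-1.33959260e+00,  3.00416951e-01,  1.52152348e+00,  1.65986634e-05,
        1.32070170e+00, -6.65508071e-02]), 'qvel': array([-0.0004578 , -0.00265378, -0.00325044, -0.00097136, -0.00044896,
        0.00045399]), 'effort': array([ 4.29077454e-04, -5.44377995e+01, -3.62369156e+01, -8.74827310e-05,
        3.05828056e-03, -9.72183375e-05]), 'ee_pos': array([ 161.33845897, -525.60390972,  249.77537586]), 'tool_rot': array([-5.23619087e-04,  9.88938403e-01,  1.48325859e-01, -3.51379854e-05]), 'ft_force': array([-0.68165221,  0.15000765, -0.19233567]), 'moment': array([ 0.03566679, -0.01874686, -0.00902232]), 'grip_force': 0.0, 'grip_width': 85.29539736579933}
```

View pics/top0.png

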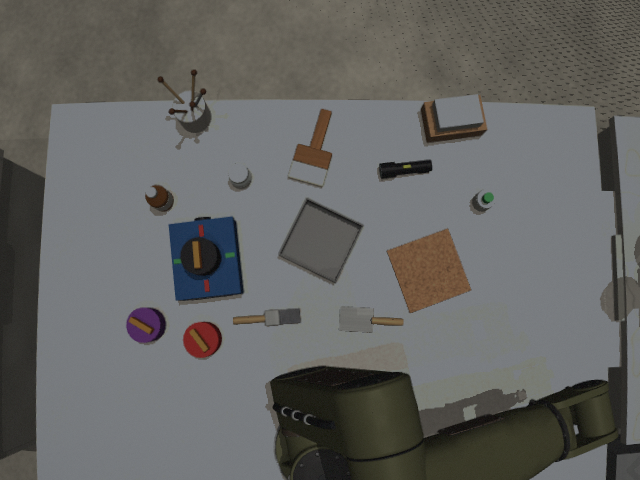

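View pics/scene0.png

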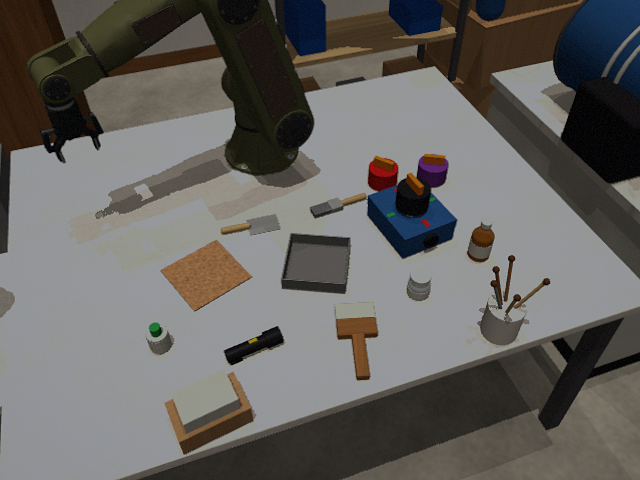

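The top view shows three cap-like things: a purple one at (146,324), a red one at (202,339), and a black one with an orange bar at (200,257). The black one sits on the blue unit with the bar towards the red marks (201,231) and (207,285), so it is the cap I want. The mat is at (428,270) and the tray at (320,240). I'll measure these next and check the choice with a close crop.

```bash
cat > h.py <<'E'
import numpy as np, cv2
from scipy.spatial.transform import Rotation as R
def rot(q): return R.from_quat(np.roll(q,-1)).as_matrix()
def quat(M): return np.roll(R.from_matrix(M).as_quat(),1)
def cam_pose(c,st=None):
    if "eye" in c: return np.array(c["eye"]),rot(c["attitude"])
    M=np.array(c["mount"]); T=rot(st["tool_rot"])
    return np.array(st["ee_pos"])+T@M[:3,3], T@M[:3,:3]
def K(c):
    f=240/np.tan(np.radians(c["fovy"])/2); return np.array([[f,0,c["cx"]],[0,f,c["cy"]],[0,0,1.]])
def onto(c,px,z,st=None):
    e,A=cam_pose(c,st)
    p=cv2.undistortPoints(np.array(px,float).reshape(-1,1,2),K(c),np.array([c["k1"],0,0,0,0]))[:,0]
    d=np.c_[p,np.ones(len(p))]@A.T
    return e+d*((z-e[2])/d[:,2])[:,None]
def hsv(c): return cv2.cvtColor(c["image"],cv2.COLOR_BGR2HSV)
def blobs(c,lo,hi,box=None,amin=15):
    m=cv2.inRange(hsv(c),np.array(lo),np.array(hi))
    if box: 
        k=np.zeros_like(m);x0,y0,x1,y1=box;k[y0:y1,x0:x1]=1;m=m*k
    cs,_=cv2.findContours(m,cv2.RETR_EXTERNAL,cv2.CHAIN_APPROX_NONE)
    return sorted([q for q in cs if cv2.contourArea(q)>=amin],key=cv2.contourArea,reverse=True)
def cen(q):
    m=cv2.moments(q);return [m["m10"]/m["m00"],m["m01"]/m["m00"]]
def down(yaw):  # tool z down, tool y (closing line) at angle yaw+90deg => tool x at yaw
    x=np.array([np.cos(yaw),np.sin(yaw),0]);z=np.array([0,0,-1.]);return quat(np.c_[x,np.cross(z,x),z])
def rect(P):
    (c,s,a)=cv2.minAreaRect(P[:,:2].astype(np.float32));return np.round(c,1),np.round(s,1),round(a,1)
E
python3 - <<'E'
import pickle
from h import *
c=pickle.load(open("top.pkl","rb"))
g=[(n,hsv(c)[y,x]) for n,x,y in (("red",201,231),("green",178,262),("bar",197,255),("blue",220,290),("mat",428,270),("tray",320,240),("wall",335,208))]
print(g)
bx=(165,212,248,305)
for n,lo,hi,z in (("red",(0,150,60),(6,255,255),80),("red2",(174,150,60),(180,255,255),80),("green",(45,100,60),(85,255,255),80),("bar",(8,150,90),(24,255,255),180.5),("blue",(100,120,40),(125,255,255),80)):
    for q in blobs(c,lo,hi,bx,6)[:3]:
        P=onto(c,q.reshape(-1,2),z); print(n,cv2.contourArea(q),np.round(onto(c,[cen(q)],z)[0],1),*rect(P))
q=blobs(c,(5,70,60),(20,255,255),(380,222,478,318))[0]; print("mat",*rect(onto(c,q.reshape(-1,2),6)))
m=blobs(c,(0,0,0),(180,255,115),(272,192,370,290))[0]; print("tray",*rect(onto(c,m.reshape(-1,2),40)))
for n,x,y,z in (("pigment",238,175,70),("solvent",158,197,130),("red",202,339,60),("spat",275,317,10),("fresh",487,197,79)):print(n,np.round(onto(c,[[x,y]],z)[0]))
s=pickle.load(open("scene.pkl","rb"))
cv2.imwrite("pics/crop.png",np.hstack([cv2.resize(c["image"][205:305,155:255],(390,390),interpolation=2),cv2.resize(s["image"][140:270,350:480],(390,390),interpolation=2)]))
E
```

```text
[('red', array([  1, 177, 117], dtype=uint8)), ('green', array([ 66, 131, 105], dtype=uint8)), ('bar', array([ 19, 158, 118], dtype=uint8)), ('blue', array([107, 159,  85], dtype=uint8)), ('mat', array([ 14, 119, 120], dtype=uint8)), ('tray', array([15, 11, 91], dtype=uint8)), ('wall', array([103,  14, 128], dtype=uint8))]
red 27.5 [567.7 316.5  80. ] [567.9 316.9] [26.9  9.9] 11.2
red 24.5 [424.4 298.5  80. ] [424.6 298.5] [23.2  7.8] 1.3
green 33.5 [504.9 240.4  80. ] [504.9 240.4] [11.7 24.3] 11.7
green 24.0 [487.1 377.6  80. ] [487.1 376.3] [10.4 18.7] 0.6
bar 115.5 [494.6 307.7 180.5] [496.  307.8] [63.4 13.6] 6.4
blue 4869.5 [494.8 305.6  80. ] [496.1 306.4] [201.8 170.7] 7.3
mat [ 472.5 -286.8] [179.  179.1] 20.2
tray [546.5   7.1] [173.3 183.8] 64.2
pigment [717. 225.  70.]
solvent [646. 421. 130.]
red [287. 311.  60.]
spat [345. 126.  10.]
fresh [ 661. -433.   79.]
```

View pics/crop.png

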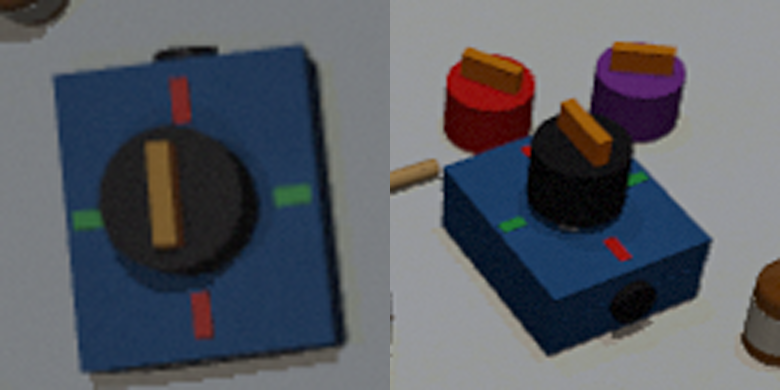

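The crop confirms it: a black cap on the blue unit, bar along the red marks. Four separate measurements put the unit centre at about (496, 307.5) with yaw 7°, and the measured sizes match those given. I'll refine with the wrist camera from above.

```bash
python3 - <<'E'
from rig import bot
import pickle
from h import *
c=pickle.load(open("top.pkl","rb"))
print("tray corners",np.round(onto(c,[[309,200],[362,233],[333,282],[279,248]],40),1), "reach",bot.tip_reach)
for y in (7,187,-173):
  for dz in (0,85,90):
    q=bot.ik([496,307.5,174],down(np.radians(y+dz))); print(y,dz,None if q is None else np.round(q,2))
for n,(p) in (("mat",[472.5,-286.8,92]),("tray",[546.5,7,75])):
  print(n,[None if (q:=bot.ik(p,down(np.radians(y)))) is None else round(q[5],2) for y in range(-180,180,30)])
E
```

```text
tray corners [[ 656.    37.2   40. ]
 [ 568.1 -103.8   40. ]
 [ 438.2  -27.4   40. ]
 [ 526.9  115.4   40. ]] reach 19.0
7 0 [ 0.49  0.44  1.51 -0.    1.19  1.94]
7 85 [ 0.49  0.44  1.51 -0.    1.19  0.46]
7 90 [ 0.49  0.44  1.51 -0.    1.19  0.37]
187 0 [ 0.49  0.44  1.51 -0.    1.19 -1.2 ]
187 85 None
187 90 None
-173 0 [ 0.49  0.44  1.51 -0.    1.19 -1.2 ]
-173 85 None
-173 90 None
mat [np.float64(-2.18), None, None, np.float64(2.53), np.float64(2.01), np.float64(1.48), np.float64(0.96), np.float64(0.44), np.float64(-0.09), np.float64(-0.61), np.float64(-1.14), np.float64(-1.66)]
tray [np.float64(-1.63), np.float64(-2.15), None, None, None, np.float64(2.04), np.float64(1.52), np.float64(0.99), np.float64(0.47), np.float64(-0.05), np.float64(-0.58), np.float64(-1.1)]
```

```bash
python3 - <<'E'
from rig import bot
import pickle
from h import *
bot.move_to([496,307.5,340],down(np.radians(7))); bot.dwell(.2)
st=bot.read_state();c=bot.read_camera("wrist")
pickle.dump((c,st),open("w1.pkl","wb"));cv2.imwrite("pics/w1.png",c["image"])
print(st["clock"],c["fovy"],np.round(c["mount"],2).tolist())
for n,lo,hi,z,a in (("bar",(8,120,60),(24,255,255),180.5,200),("red",(0,150,50),(6,255,255),80,50),("green",(45,100,50),(85,255,255),80,50)):
    for q in blobs(c,lo,hi,None,a)[:3]:
        print(n,cv2.contourArea(q),np.round(cen(q)),np.round(onto(c,[cen(q)],z,st)[0],1),*rect(onto(c,q.reshape(-1,2),z,st)))
E
```

```text
3.4583 64.41228064806565 [[0.0, -0.96, -0.29, 73.55], [1.0, 0.0, 0.0, -0.09], [-0.0, -0.29, 0.96, -123.82], [0.0, 0.0, 0.0, 1.0]]
bar 1737.0 [199.  20.] [630.8 405.2 180.5] [630.5 406.9] [26.  44.2] 5.7
bar 1429.5 [317. 223.] [499.9 308.2 180.5] [498.9 307.9] [66.3 13.8] 6.6
bar 551.0 [289. 380.] [355.7 315.  180.5] [358.2 312.9] [48.6 18.5] 38.6
red 313.5 [311. 365.] [304.4 291.4  80. ] [304.6 289.8] [69.1 33.8] 25.2
red 84.5 [318. 275.] [418.2 297.5  80. ] [417.4 297.5] [12.8  9.8] 7.0
red 77.5 [317. 117.] [579.4 318.2  80. ] [575. 318.] [16.8 10.7] 7.2
green 252.5 [384. 202.] [506.1 240.5  80. ] [506.1 240.4] [11.4 24.1] 7.2
green 250.5 [250. 203.] [488.4 375.4  80. ] [488.4 375.4] [11.4 24. ] 6.9
```

View pics/w1.png

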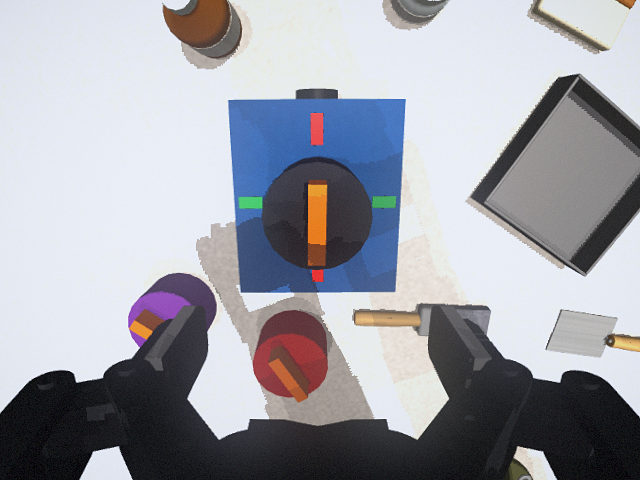

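The wrist view shows the black cap at (317,215) and its bar along the red marks. The green marks at (250,203) and (384,202) give a centre of (497, 308) and yaw 7.0°. Now I'll grip, press and twist.

```bash
cat >> h.py <<'E'
def rep(bot,t=""):
    s=bot.read_state();print(t,round(s["clock"],2),np.round(s["ee_pos"],1),"F",np.round(s["ft_force"],1),"M",np.round(s["moment"],2),"grip",round(s["grip_width"],1),round(s["grip_force"],1),"q6",round(s["joint_positions"][5],3));return s
E
python3 - <<'E'
from rig import bot
from h import *
bot.move_gripper(50); p=[497,307.8]
bot.servo_line(p+[200],speed=200); rep(bot,"above")
hit=bot.servo_line(p+[174],speed=60,until_force=8); rep(bot,f"at bar {hit}")
bot.move_gripper(10,80); s=rep(bot,"gripped")
if not hit and 11<s["grip_width"]<17:
    bot.servo_line(p+[165.5],speed=25); bot.dwell(.2); rep(bot,"pressed")
E
```

```text
above 4.8 [497.4 308.1 201.3] F [-0.2  0.2  0.3] M [ 0.   -0.02 -0.04] grip 50.2 0.0 q6 1.94
at bar False 5.38 [497.  307.8 174. ] F [0.3 0.8 0.6] M [-0.    0.04 -0.02] grip 50.0 0.0 q6 1.94
gripped 5.8 [497.1 307.9 174.5] F [-0.9 -0.5  5.2] M [0.05 0.1  0.02] grip 12.8 78.1 q6 1.94
pressed 6.49 [497.2 308.  166.3] F [-1.  -1.1  8.1] M [-0.05  0.31  0.02] grip 12.9 79.0 q6 1.94
```

```bash
python3 - <<'E'
from rig import bot
from h import *
q0=np.array(bot.read_state()["joint_positions"])
ok=True
for a in (15,40,65,87):
    q=q0.copy(); q[5]-=np.radians(a); bot.move_joints(q); s=rep(bot,a)
    if abs(s["moment"][2])>2.5: ok=False;print("stuck");break
bot.dwell(.2); s=rep(bot,"turned")
c=bot.read_camera("top"); cv2.imwrite("pics/t2.png",cv2.resize(c["image"][180:330,120:270],(600,600)))
E
```

```text
15 6.85 [497.7 308.2 167.2] F [-0.1  0.6  7.3] M [-0.01  0.04  0.01] grip 12.6 78.9 q6 1.678
40 7.35 [497.7 308.2 167.2] F [0.1 0.8 7.3] M [-0.04  0.03  0.05] grip 12.3 78.9 q6 1.242
65 7.85 [497.7 308.2 167.2] F [-0.2 -0.1  8. ] M [-0.04  0.05  0.02] grip 12.4 78.8 q6 0.806
87 8.31 [497.7 308.2 167.2] F [-0.1  0.3  8. ] M [-0.02  0.1   0.03] grip 12.4 78.8 q6 0.422
turned 8.51 [497.7 308.2 167.2] F [-0.6 -0.1  8.3] M [-0.08  0.04  0.01] grip 12.5 78.9 q6 0.422
```

The turn met no resistance. I'll lift gently and watch the vertical force.

```bash
python3 - <<'E'
from rig import bot
from h import *
bot.servo_line([497.3,308,182],speed=30); s=rep(bot,"up15")
if s["ft_force"][2]>-12:
    bot.servo_line([497.3,308,255],speed=100); rep(bot,"up"); 
    bot.servo_line([497.3,308,320],speed=150); bot.dwell(.1); st=rep(bot,"top")
    c=bot.read_camera("wrist"); cv2.imwrite("pics/w2.png",c["image"])
    for n,lo,hi,z in (("yellow",(22,120,90),(36,255,255),154),):
        for q in blobs(c,lo,hi,None,50)[:3]: print(n,cv2.contourArea(q),np.round(cen(q)),np.round(onto(c,[cen(q)],z,st)[0],1))
E
```

```text
up15 9.23 [497.1 307.9 181.5] F [-0.3 -0.2 -1.7] M [ 0.   -0.02  0.01] grip 12.5 77.9 q6 0.422
up 10.12 [497.1 307.9 254.2] F [ 0.2  0.6 -1.9] M [ 0.06  0.01 -0.04] grip 12.8 77.9 q6 0.422
top 10.8 [497.  307.9 318.4] F [ 0.7 -0.  -2.1] M [ 0.07  0.01 -0.  ] grip 12.1 77.9 q6 0.422
```

View pics/w2.png

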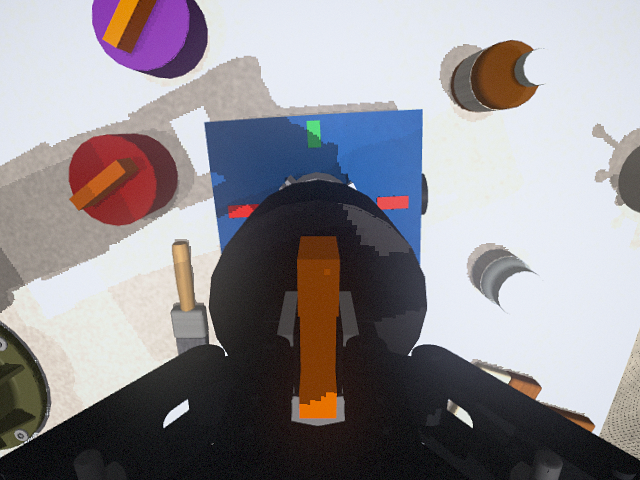

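The cap is off and held; its bar is in the jaws at (318,330). On to the mat.

```bash
python3 - <<'E'
from rig import bot
from h import *
p=[472.5,-286.8]
bot.move_to(p+[200],down(np.radians(30))); rep(bot,"over mat")
bot.servo_line(p+[105],speed=120); rep(bot,"low")
hit=bot.servo_line(p+[80],speed=20,until_force=3); s=rep(bot,f"contact {hit}")
if hit:
    bot.move_gripper(40); rep(bot,"released")
    bot.servo_line(p+[190],speed=120); bot.dwell(.1); st=rep(bot,"clear")
    c=bot.read_camera("wrist"); cv2.imwrite("pics/w3.png",c["image"])
    for q in blobs(c,(8,120,60),(24,255,255),None,300)[:3]: print(cv2.contourArea(q),np.round(cen(q)),*rect(onto(c,q.reshape(-1,2),95.5,st)))
E
```

```text
over mat 13.03 [ 473.  -286.2  200.2] F [-0.   0.7 -0.9] M [-0.01 -0.04 -0.02] grip 12.4 77.9 q6 0.435
low 13.97 [ 472.8 -287.   105.7] F [ 0.1  0.5 -2. ] M [-0.06  0.02  0.02] grip 12.5 77.9 q6 0.435
contact True 14.77 [ 472.4 -286.8   89.5] F [-2.1  0.8  6.2] M [0.12 0.23 0.04] grip 12.4 79.4 q6 0.435
released 15.14 [ 472.1 -286.5   88.8] F [ 0.8 -0.2 -0.8] M [-0.02  0.03  0.01] grip 40.3 0.0 q6 0.435
clear 16.23 [ 472.3 -286.6  189.1] F [-0.3  0.4  0. ] M [ 0.04  0.03 -0.02] grip 40.1 0.0 q6 0.435
28183.5 [326. 187.] [ 492.2 -276. ] [126.  126.2] 20.0
317.0 [ 94. 274.] [ 391.4 -173.6] [22.9  9.6] 84.9
```

View pics/w3.png

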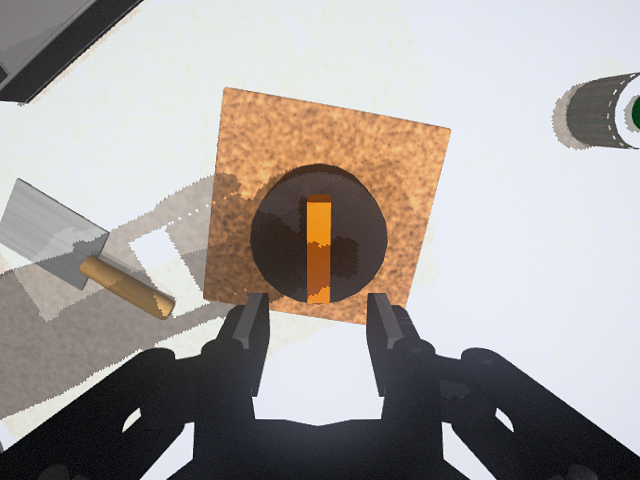

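The cap stands upright at the middle of the mat, at (319,235). Now the spent cartridge.

```bash
python3 - <<'E'
from rig import bot
import pickle
from h import *
bot.servo_line([472,-286,230],speed=150)
bot.move_to([497,307.8,300],down(np.radians(60))); bot.dwell(.2)
st=rep(bot,"look");c=bot.read_camera("wrist");cv2.imwrite("pics/w4.png",c["image"]);pickle.dump((c,st),open("w4.pkl","wb"))
for q in blobs(c,(22,120,60),(36,255,255),(150,80,480,380),100)[:3]: print(cv2.contourArea(q),np.round(cen(q)),np.round(onto(c,[cen(q)],152,st)[0],1),*rect(onto(c,q.reshape(-1,2),154,st)))
for q in blobs(c,(45,100,50),(85,255,255),None,100)[:2]: print("g",np.round(onto(c,[cen(q)],80,st)[0],1))
E
```

```text
look 19.04 [497.3 307.3 299.9] F [-0.1  0.1 -0.4] M [-0.01 -0.   -0.  ] grip 39.7 0.0 q6 1.015
853.0 [316. 231.] [497.  307.7 152. ] [497.8 307.8] [25.8 24.9] 59.3
g [488.7 375.6  80. ]
g [506.1 240.4  80. ]
```

View pics/w4.png

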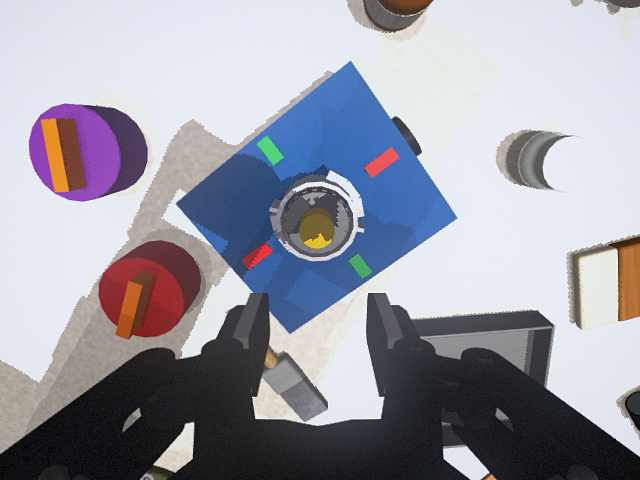

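The yellow knob shows at (316,231) inside the neck, giving (497.5, 307.8). Its diameter measures 25.8 mm, close to the expected 26, at z = 154. Grasping it.

```bash
python3 - <<'E'
from rig import bot
from h import *
p=[497.4,307.8]
bot.servo_line(p+[175],speed=150)
hit=bot.servo_line(p+[150.5],speed=50,until_force=8); rep(bot,f"at knob {hit}")
bot.move_gripper(20,40); s=rep(bot,"grip")
if not hit and 22<s["grip_width"]<29:
    bot.servo_line(p+[180],speed=50); s=rep(bot,"up30")
    if abs(s["ft_force"]).max()<10:
        bot.servo_line(p+[280],speed=130); bot.dwell(.1); s=rep(bot,"up")
        if s["grip_width"]>22:
            bot.move_to([547,6.5,190],down(np.radians(30))); bot.dwell(.1); rep(bot,"over tray")
            st=bot.read_state(); c=bot.read_camera("wrist"); cv2.imwrite("pics/w5.png",c["image"])
E
```

```text
at knob False 20.72 [497.5 307.8 150.5] F [0.1 0.  0.1] M [ 0.02 -0.03 -0.06] grip 40.4 0.0 q6 1.015
grip 20.98 [497.5 307.9 150.9] F [-1.3  0.3  2. ] M [0.01 0.02 0.07] grip 24.6 39.2 q6 1.015
up30 21.73 [497.3 307.8 179.8] F [ 0.  -0.1 -1.5] M [-0.02  0.01  0.02] grip 24.9 39.3 q6 1.015
up 22.74 [497.2 307.7 278.9] F [ 0.1 -0.5 -0.8] M [-0.02  0.04 -0.04] grip 24.7 39.3 q6 1.015
over tray 24.05 [547.2   7.6 190.4] F [ 0.3  0.6 -1.2] M [-0.02 -0.   -0.03] grip 24.5 39.3 q6 0.992
```

View pics/w5.png

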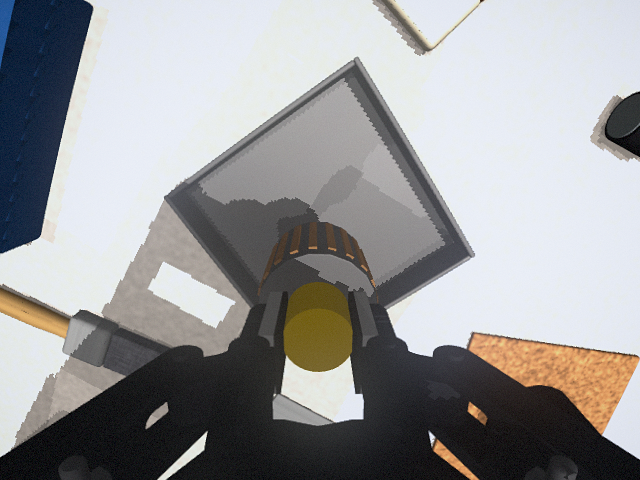

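The cartridge is held by the knob at (318,325). The tray's rim corners at (166,197) and (474,255) give a check on its centre before I lower it.

```bash
python3 - <<'E'
from rig import bot
from h import *
st=bot.read_state();c=bot.read_camera("wrist")
P=onto(c,[[166,197],[474,255]],40,st)[:,:2]; m=P.mean(0); print(P.round(),m, np.linalg.norm(P[0]-P[1]))
if np.linalg.norm(m-[547,6.5])<12:
    p=[547,6.5]
    bot.servo_line(p+[95],speed=100); rep(bot,"low")
    hit=bot.servo_line(p+[70],speed=20,until_force=3); rep(bot,f"contact {hit}")
    if hit:
        bot.move_gripper(45); rep(bot,"released")
        bot.servo_line(p+[230],speed=120); bot.dwell(.3); st=rep(bot,"clear")
        w=bot.read_camera("wrist"); t=bot.read_camera("scene")
        cv2.imwrite("pics/w6.png",np.hstack([cv2.resize(w["image"],(400,300)),cv2.resize(t["image"][130:355,130:430],(400,300))]))
        for q in blobs(w,(22,120,60),(36,255,255),None,100)[:2]: print(cv2.contourArea(q),np.round(cen(q)),np.round(onto(w,[cen(q)],81,st)[0],1))
E
```

```text
[[ 514.  116.]
 [ 591. -106.]] [552.53248552   5.09704668] 235.61367085681022
low 25.25 [547.3   6.5  95.6] F [ 0.9 -0.6 -1.9] M [-0.   -0.01 -0.  ] grip 24.5 39.3 q6 0.992
contact True 26.04 [547.    6.6  79.7] F [-0.2  0.6  5.6] M [-0.04  0.11 -0.04] grip 24.6 39.7 q6 0.992
released 26.38 [546.5   6.5  79.1] F [ 0.3  0.7 -0.1] M [0.03 0.01 0.02] grip 45.1 0.0 q6 0.992
clear 28.08 [546.9   6.5 229.8] F [-0.3 -0.3 -0.4] M [-0.03  0.03 -0.  ] grip 44.9 0.0 q6 0.992
1063.0 [317. 228.] [548.7   7.8  81. ]
```

View pics/w6.png

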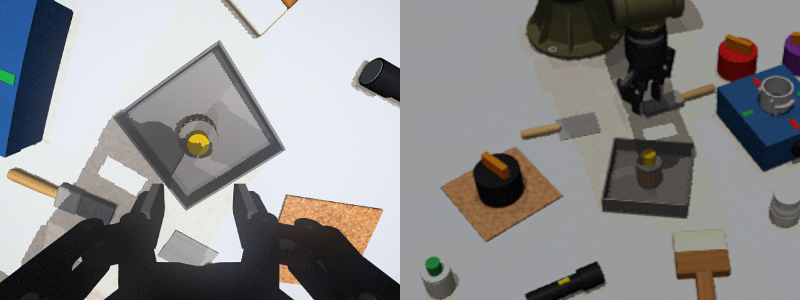

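The cartridge stands upright in the middle of the tray at (198,142) in the wrist view. The cap stands on the mat at (498,178) in the scene view. The bystanders visible in these crops have not moved, and the arm is clear. Handing in.

```bash
python3 -c "
from rig import bot
print(bot.finish_job())"
```

```text
the job is handed in; nothing more can be done
None
```

The job is handed in: the cap stands bar upwards in the middle of the cork mat and the spent cartridge stands upright in the tray, done in about 28 s of the 64 s allowed; the judge's verdict was not shown.

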